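# Seat a media bottle and set its cap for the autoclave

## Robot

A 6-joint arm with a two-finger parallel gripper is mounted at the origin on a cart in front of the work surface, level with it; the furniture and walls round the work are solid. World frame = base frame: x ahead of the robot, y to its left, z up, the work surface at z = 0. Lengths are in mm, angles in rad, forces in N, time in s.
With the tool pointing down it reaches from about 350 to 875 mm from the base axis. Payload 4.2 kg.
Tool frame: the origin (TCP) lies midway between the tips of the shut fingers; the grasp point (between the pads) lies 19 mm behind it (arm.tcp_to_grasp is the distance from the TCP to the grasp point, in mm); z points along the fingers, y is the line along which they close (so a half turn about z gives the same grasp; the last joint's range is limited). The gripper opens to 85 mm and grips with 20 to 120 N. Pads are 22 mm wide; open, the fingers measure 114 mm over their backs; the gripper's body (76 mm by 85 mm) begins 54 mm behind the grasp point. The pads swing forward as they close: fully open they stand 13 mm farther back than shut.
Start: joints at [1.586, 0.385, 0.008, 0, -1.194, -0.259], TCP at [150.838, 606.504, 231.312] pointing down, gripper open.
Joint ranges: [-3.14, 3.14], [-1.21, 2.06], [-1.07, 1.41], [-3.16, 2.05], [-2.99, -0.16], [-3.1, 3.1]. Speed limits (rad/s): [2.79, 2.79, 3.14, 3.14, 3.14, 3.14].

## Interface

Orientations are given as a unit quaternion [x, y, z, w].
In Python, from bench import arm, imaging, job, models gives the robot as it stands.
- The arm moves only by the tool arm_command, never from a script. Its argument "rows" is a list of rows, each an object with "grip": the opening, from 0 (shut) to 1 (fully open); "linear": the shift along the tool's x, y, z in mm, a list of three; "rot": the turn, a rotation vector about the tool's x, y, z in rad, a list of three. In form: [{"grip": grip, "linear": [tx, ty, tz], "rot": [rx, ry, rz]}, ...]. A call has 1 to 10 rows; each row is the pose to reach, as a shift and turn from the pose commanded when the call began, along the tool's axes at that moment; what a row does not reach only later rows make up. A row lasts 1/8 s, in which the tool goes at most 62.5 mm and 10.7 degrees, less where a joint would pass 70% of its speed; a pose out of reach is approached as far as the arm can. A call with a gripper value outside its range is refused whole. The fingers move at their own pace and stop on an object; the grip force is fixed at half the most. Time passes only in rows, so rows that repeat a pose let the fingers close. It gives the time, the measured TCP pose, the force, the opening and the grip force at its end, in the units of the state.
- arm.read_state(): the state, without advancing time (a new reading comes with each control period).
- imaging.get_image(name): name is "scene" or "top" or "wrist"; returns a dict with "frame" (420x560x3 uint8, red, green, blue), "fx", "fy", "cx", "cy" (pixels), "extrinsics" (4x4, takes a point from world to camera coordinates); the wrist camera has in their place "T_tool_cam" (4x4, takes a point from camera to tool coordinates, whose origin is the TCP and whose axes are the flange's). Camera axes: x right, y down, z forward; pixel columns grow to the right and rows downward; lengths in mm; the calibration is good to about 2 mm. A picture is of the moment at which its call begins: read the wrist's pose just before it. There is no depth.
- job.job_done(): hands the job in; it is judged then, once.
Trained networks look in a picture, given as the dict that the camera call returned (one of the last four; its "shot" number tells which), for a name from the list of things; names that differ only in an ending like _2 or _b are one class to them, and where a whole thing is asked for, a point or a joint stands for the part that bears it (a point fixed in the world has none). Each returns a list of dicts, best first, with "score" (0 to 1); they miss things now and then, are a little off and sometimes report something else, mostly with a low value. They report only what shows in the picture. A call takes as long as a camera call. They do not tell look-alikes from the thing itself.
- models.spot_in(picture, query): "rect" ([left, top, right, bottom] in pixels, round what is visible of it).
- models.tip_of(picture, query): "pixel" ([column, row] in pixels: a listed point, or the origin of a listed thing).
The state is a dict: "clock": time; "joints": joint angles; "joint_vel": joint speeds; "joint_efforts": joint torques, N m; "position": TCP position; "ee_rot": TCP orientation; "contact_force": force on the tool from outside, world axes, zero at the start; "wrist_torque": the same for the moment, N m; "gripper_width": finger opening in mm; "grasp_force": force on a finger pad.
Only numpy, scipy, OpenCV 4.12 (cv2) and the standard library are available. Lean on these libraries where they do the work, as an engineer would, in place of code of your own. Each camera call takes 0.05 s, during which the arm holds its last target. There are 200 camera calls.

## Task

Lift the square amber bottle by its blue cap and seat it fully down in the square pocket of the metal bottle nest, which keeps it from turning. Then screw the cap clockwise until it bottoms out, back it off a quarter turn so that the bottle can vent in the autoclave, and finish still gripping the cap, unmoving at that setting, so that I can tape it. Carry the bottle, do not drop it, and leave the other things where they stand.

Things in the scene. Friction and masses are not known exactly. Their poses are not given: they have to be found in the camera images.
- bottle: Loose square amber bottle, 52 x 52 mm and 80 mm high to its shoulder, 126 mm to the top of the closed cap, about 0.3 kg; carries the blue screw cap. Origin at the centre of its underside, z up. Its paper label is on its -x face; a small white tick on the shoulder lies on the -x side too. Its four sides are alike for the nest. The neck under the cap is bare for about 5 mm; the shoulder slopes up to 90 mm.
- cap (a joint): Angle (rad) by which the blue cap is unscrewed: 0 when it bottoms out against a hard stop, growing as it turns anticlockwise seen from above (right-hand thread: clockwise closes). It starts partly unscrewed, 1.9 to 2.7 rad, and comes to no stop on that side before 4.6. It turns with about 0.06 N m of friction and stays where it is left; at the stop the moment rises steeply, and 0.4 to 0.7 N m is snug. Measured relative to the bottle.
- cap_grip (a point): Point on the cap's axis, 18 mm above the cap's lower edge and 12 mm below its top, good for gripping. The cap is a ribbed round blue cap 38 mm across and 30 mm high; closed, its lower edge is 96 mm above the bottle's underside, and it rises 4 mm per turn of unscrewing. A white line runs on its top from the centre to the rim and down the side, along the cap's own -x; closed, this line stands over the white tick on the bottle's shoulder.
- nest: Metal bottle nest fixed to the bench: block 92 x 92 x 36 mm with a square pocket in its top, 55 mm wide (1.5 mm play each side of the bottle), 28 mm deep, its mouth chamfered by 4 mm; the two mounting feet stick out to 66 mm from the centre on its -x and +x sides. Origin at the centre of the underside on the bench; the pocket's sides are parallel to its x and y axes.
- nest_floor (a point): Centre of the pocket's floor, 8 mm above the bench; axes as the nest's.
- specimen_cup: Bystander: white specimen cup with a blue lid, 65 mm across, 65 mm high; origin at the centre of its underside.
- vial: Bystander: small white vial with an orange cap, 22 mm across, 58 mm high; origin at the centre of its underside.
- white_bottle: Bystander: small white bottle with a blue cap, 34 mm across, 61 mm high; origin at the centre of its underside.
There are look-alikes about, which are no part of the job. Leave any red look-alike of the bottle alone. Leave any turquoise look-alike of the nest alone.

How it is judged (in metres and radians):
On the way, in this order (a step that is already met when the one before it is completed fails the run):
1. the bottle is seated on the floor of the nest's pocket, upright, its cap not yet screwed home (horizontal distance between bottle and nest_floor below 0.006 m and z of bottle in the frame of nest_floor below 0.005 m and angle between bottle's own z axis and vertical below 0.07 rad), for 0.2 s.
2. in the nest, the cap is screwed down to its stop (all of step 1 and value of joint cap below 0.05 rad), for 0.2 s.
3. the cap is backed off a quarter turn (all of step 1 and value of joint cap between 1.31 and 1.83 rad), for 0.2 s.
At the end, for the whole second after the job is handed in: The bottle stands in the nest (within 6 mm of the pocket centre, 5 mm of its floor, 4 degrees of upright); the cap is 1.57 rad (within 0.26) from its stop and not turning; the fingers grip it with over 2 N, the grasp point within 30 mm of the cap's grip point (all of step 3 and contact force between the fingers and bottle above 2 N and distance between the grasp point and cap_grip below 0.03 m and velocity of joint cap between -0.1 and 0.1 rad/s); the arm keeps its last pose, push and grip.
It fails at once if the bottle is dropped: in the air, off the fingers and moving (height (world z) of bottle above 0.05 m and contact force between the fingers and bottle below 0.05 N and linear speed of bottle above 0.25 m/s).
It fails at once if the bottle is tipped over (angle between bottle's own z axis and vertical above 0.6 rad).
It fails at once if a bystander (specimen cup) is shifted by more than 30 mm (distance of specimen_cup from where it was at the start of the episode above 0.03 m).
It fails at once if a bystander (vial) is shifted by more than 30 mm (distance of vial from where it was at the start of the episode above 0.03 m).
It fails at once if a bystander (white bottle) is shifted by more than 30 mm (distance of white_bottle from where it was at the start of the episode above 0.03 m).
It also fails if it takes over 64 s, if anything falls off the work surface, if the arm or the gripper's body presses on something with over 40 N, if the wrist force passes 120 N, or if a joint passes its speed limit or range.

## Working session

There is one attempt and no reset: what is moved stays moved. The work goes in short steps, Python scripts to look and compute and a tool call to move; the robot and the scene stay as the last step left them, time stands still between calls to the robot, and variables do not carry over. Pictures are saved under pics/ and viewed, at most 10 in all, crops included, and the job is handed in when it is done.

Besides the shell and the picture viewer there is one more tool, called after "Request:" in YAML: its name, and indented under it one key for each argument. arm_command: Moves the arm, as the interface text tells. Its arguments: {"type":"object","properties":{"rows":{"type":"array"}},"required":["rows"]}

```bash
mkdir -p pics; ls; cat > h.py <<'E'
import numpy as np, cv2
from scipy.spatial.transform import Rotation as R
from bench import arm, imaging, job, models
def cam(name):
    s=arm.read_state(); p=imaging.get_image(name)
    if name=="wrist":
        T=np.eye(4);T[:3,:3]=R.from_quat(s["ee_rot"]).as_matrix();T[:3,3]=s["position"]
        p["W"]=T@np.array(p["T_tool_cam"])
    else: p["W"]=np.linalg.inv(np.array(p["extrinsics"]))
    return p
def ray(p,px,z):
    d=p["W"][:3,:3]@[(px[0]-p["cx"])/p["fx"],(px[1]-p["cy"])/p["fy"],1]; o=p["W"][:3,3]
    return o+d*(z-o[2])/d[2]
def proj(p,P):
    c=np.linalg.inv(p["W"])@np.append(P,1); return np.array([p["fx"]*c[0]/c[2]+p["cx"],p["fy"]*c[1]/c[2]+p["cy"]])
def save(p,n): cv2.imwrite("pics/"+n,p["frame"][:,:,::-1])
E
python3 - <<'E'
from h import *
a=[]
for n in ("scene","top"):
    p=cam(n); a.append(p["frame"])
    print(n,p["W"][:3,3].round(),p["fx"])
    for q,z in (("bottle",0),("cap_grip",114),("nest",0),("nest_floor",8),("specimen_cup",0),("vial",0),("white_bottle",0)):
        for r in models.tip_of(p,q)[:3]: print(q,np.round(r["pixel"]),round(r["score"],2),ray(p,r["pixel"],z).round())
    save(p,n+"1.png")
print(arm.read_state())
E
```

```text
pics
scene [  -40. -1107.   933.] 501.0010321557781
bottle [241. 269.] 0.97 [ 394. -221.    0.]
bottle [260. 294.] 0.81 [ 391. -325.    0.]
cap_grip [258. 263.] 0.77 [ 386. -333.  114.]
cap_grip [242. 236.] 0.74 [ 401. -224.  114.]
nest [303. 170.] 0.73 [816. 100.   0.]
nest [314. 252.] 0.65 [ 600. -270.    0.]
nest_floor [312. 249.] 0.9 [ 597. -265.    8.]
nest_floor [301. 165.] 0.83 [820. 119.   8.]
nest_floor [241. 267.] 0.27 [ 393. -222.    8.]
specimen_cup [175. 201.] 0.6 [370. 167.   0.]
white_bottle [344. 214.] 0.56 [ 781. -177.    0.]
top [ 427. -148. 1313.] 482.67861849453135
bottle [298. 275.] 0.96 [ 403. -222.    0.]
bottle [340. 279.] 0.7 [ 393. -333.    0.]
cap_grip [297. 276.] 0.73 [ 402. -213.  114.]
cap_grip [346. 285.] 0.69 [ 382. -332.  114.]
nest [316. 205.] 0.77 [ 592. -272.    0.]
nest [182. 126.] 0.72 [814. 101.   0.]
nest_floor [314. 204.] 0.74 [ 597. -265.    8.]
nest_floor [182. 129.] 0.71 [802. 100.   8.]
specimen_cup [154. 293.] 0.59 [355. 164.   0.]
vial [381. 250.] 0.65 [ 470. -447.    0.]
white_bottle [284. 140.] 0.52 [ 775. -181.    0.]
{'clock': 0.8, 'joints': array([ 1.58561604e+00,  3.84688820e-01,  7.92963963e-03, -1.24044142e-06,
       -1.19399734e+00, -2.58606582e-01]), 'joint_vel': array([ 0.00114064, -0.00197287, -0.0001134 ,  0.00203974,  0.00155228,
       -0.0005946 ]), 'joint_efforts': array([ 3.25735709e-04, -3.92030919e+01,  1.88603532e+01,  4.19009104e+00,
       -3.54448530e-04,  7.85916292e-07]), 'position': array([150.82810253, 606.51967938, 231.33027249]), 'ee_rot': array([ 9.92580161e-01, -1.21592038e-01, -3.28382141e-06, -1.96383577e-05]), 'contact_force': array([0.17985029, 0.84788243, 0.04370377]), 'wrist_torque': array([-0.00105148,  0.00751395, -0.03005458]), 'grasp_force': 0.0, 'gripper_width': 85.47501723492633}
```

View top.

```bash
python3 - <<'E'
import cv2,numpy as np
s=cv2.imread("pics/scene1.png");t=cv2.imread("pics/top1.png")
a=cv2.resize(s[120:340,140:390],None,fx=1.6,fy=1.6);b=cv2.resize(t[90:330,130:420],None,fx=1.6,fy=1.6)
b=cv2.copyMakeBorder(b,0,max(0,a.shape[0]-b.shape[0]),0,0,0);a=cv2.copyMakeBorder(a,0,b.shape[0]-a.shape[0],0,0,0)
b=cv2.resize(b,(400,int(b.shape[0]*400/b.shape[1])));b=cv2.copyMakeBorder(b,0,a.shape[0]-b.shape[0],0,0,0)
m=np.hstack([a,b]);print(m.shape);cv2.imwrite("pics/both.png",m)
E
```

```text
(384, 800, 3)
```

View pics/both.png

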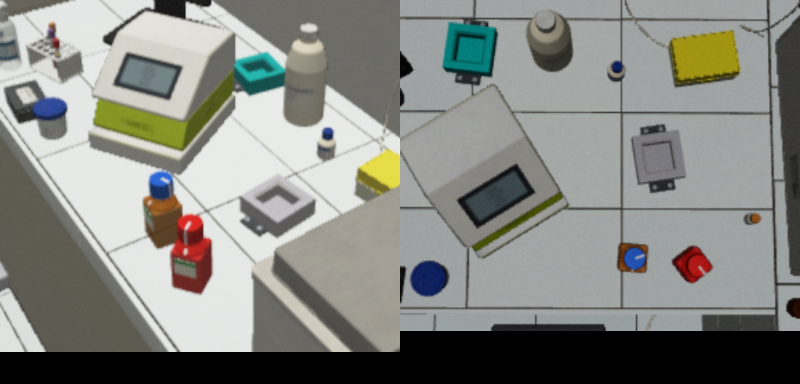

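View pics/scene1.png

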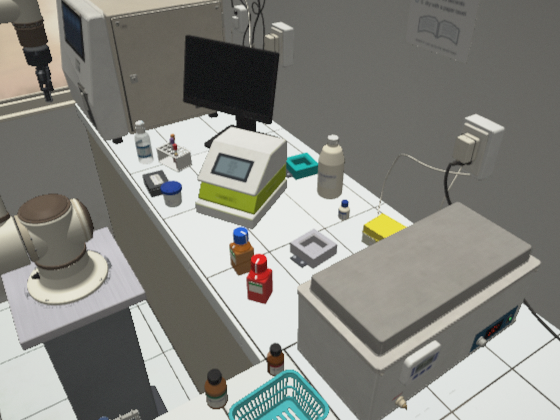

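Candidates:
- **Bottle:** the amber bottle with the blue cap is at scene (241,250) / top (298,275), about (401,-220) mm. The red look-alike is at scene (259,280) / top (343,281).
- **Nest:** the metal nest is at scene (313,248) / top (315,204), about (597,-267) mm. The turquoise look-alike is at scene (302,165).
- **Bystanders:** the cup is at (173,195), the white bottle at (344,210) and the vial at top (381,250).

I'll choose the amber bottle and the grey nest. First I'll raise the tool and swing round, clear of the analyser.

Request:
arm_command:
  rows:
    - {"grip":1,"linear":[0,0,-60],"rot":[0,0,0]}
    - {"grip":1,"linear":[0,0,-120],"rot":[0,0,0]}
    - {"grip":1,"linear":[20,20,-170],"rot":[0,0,0]}
    - {"grip":1,"linear":[60,65,-170],"rot":[0,0,0.1]}
    - {"grip":1,"linear":[100,108,-170],"rot":[0,0,0.2]}
    - {"grip":1,"linear":[140,151,-170],"rot":[0,0,0.3]}
    - {"grip":1,"linear":[180,194,-170],"rot":[0,0,0.4]}
    - {"grip":1,"linear":[220,237,-170],"rot":[0,0,0.5]}
    - {"grip":1,"linear":[260,280,-170],"rot":[0,0,0.6]}
    - {"grip":1,"linear":[300,323,-170],"rot":[0,0,0.65]}

```text
clock: 2.05
position: [364.4, 218.8, 401.7]
ee_rot: [0.902, -0.433, 0.0, -0.001]
contact_force: [0.9, 0.8, 1.0]
gripper_width: 85.2
grasp_force: 0.0
```

```bash
python3 - <<'E'
from h import *
s=arm.read_state();print(s["clock"],s["joints"].round(3),s["position"].round(),R.from_quat(s["ee_rot"]).as_matrix().round(3))
M=R.from_quat(s["ee_rot"]).as_matrix()
for t in ((430,60,400),(395,-215,300)): print((M.T@(np.array(t)-s["position"])).round())
E
```

```text
2.05 [ 0.926 -0.049 -0.109  0.    -1.509 -0.251] [364. 219. 402.] [[ 0.625 -0.78   0.001]
 [-0.78  -0.625  0.001]
 [-0.    -0.001 -1.   ]]
[165.  48.   2.]
[358. 248. 101.]
```

Request:
arm_command:
  rows:
    - {"grip":1,"linear":[55,16,0],"rot":[0,0,0]}
    - {"grip":1,"linear":[110,32,0],"rot":[0,0,0]}
    - {"grip":1,"linear":[165,48,0],"rot":[0,0,0]}
    - {"grip":1,"linear":[205,90,0],"rot":[0,0,0]}
    - {"grip":1,"linear":[245,132,0],"rot":[0,0,0]}
    - {"grip":1,"linear":[285,174,20],"rot":[0,0,0]}
    - {"grip":1,"linear":[322,213,50],"rot":[0,0,0]}
    - {"grip":1,"linear":[358,248,80],"rot":[0,0,0]}
    - {"grip":1,"linear":[358,248,100],"rot":[0,0,0]}
    - {"grip":1,"linear":[358,248,100],"rot":[0,0,0]}

```text
clock: 3.3
position: [393.8, -214.2, 300.0]
ee_rot: [0.901, -0.433, -0.002, 0.0]
contact_force: [0.9, -0.6, 0.5]
gripper_width: 85.2
grasp_force: 0.0
```

```bash
python3 - <<'E'
from h import *
s=arm.read_state();print(s["clock"],s["joints"].round(3),s["position"].round(1))
p=cam("wrist");save(p,"w1.png");print(np.array(p["T_tool_cam"]).round(2),p["fx"])
for q,z in (("bottle",0),("cap_grip",115),("nest_floor",8)):
    for r in models.tip_of(p,q)[:3]: print(q,np.round(r["pixel"]),round(r["score"],2),ray(p,r["pixel"],z).round(1))
E
```

```text
3.3 [-0.134  0.032 -0.275 -0.    -1.267  0.809] [ 393.8 -214.2  300. ]
[[-0.0000e+00 -9.6000e-01 -2.6000e-01  6.7220e+01]
 [ 1.0000e+00 -0.0000e+00 -0.0000e+00 -1.0000e-02]
 [ 0.0000e+00 -2.6000e-01  9.6000e-01 -1.4203e+02]
 [ 0.0000e+00  0.0000e+00  0.0000e+00  1.0000e+00]] 298.95068439013886
bottle [335. 113.] 0.95 [ 387.9 -329.6    0. ]
bottle [279. 168.] 0.75 [ 400.6 -220.1    0. ]
cap_grip [276. 185.] 0.93 [ 401.  -215.6  115. ]
cap_grip [352. 107.] 0.77 [ 390.  -328.9  115. ]
nest_floor [190.  42.] 0.87 [ 594.2 -276.5    8. ]
```

View pics/w1.png

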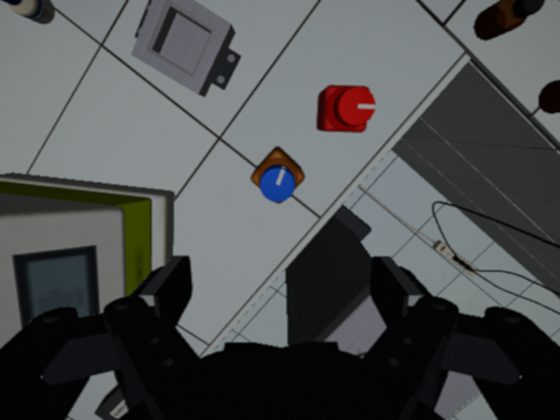

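```bash
cat >> h.py <<'E'
def rect(p,c,z,half,n=400):
    # top-down view of plane z: column = +x world, row = -y world
    w=np.float32([[c[0]-half,c[1]+half],[c[0]+half,c[1]+half],[c[0]+half,c[1]-half],[c[0]-half,c[1]-half]])
    src=np.float32([proj(p,[*q,z]) for q in w]); dst=np.float32([[0,0],[n,0],[n,n],[0,n]])
    return cv2.warpPerspective(p["frame"],cv2.getPerspectiveTransform(src,dst),(n,n),flags=cv2.INTER_CUBIC)[:,:,::-1]
E
python3 - <<'E'
from h import *
p=cam("wrist")
f=p["frame"].astype(int);m=((f[:,:,2]>f[:,:,0]+60)&(f[:,:,2]>f[:,:,1]+30)).astype(np.uint8);m[:, :]*=1
n,l,st,ce=cv2.connectedComponentsWithStats(m)
for i in range(1,n):
    if st[i,4]>100: print(st[i],ce[i],ray(p,ce[i],120).round(1))
a=rect(p,(401,-218),85,50);b=rect(p,(596,-270),36,90)
cv2.imwrite("pics/r1.png",np.hstack([a,b]))
E
```

```text
[263 168  34  35 858] [279.22144522 185.52331002] [ 401.2 -216.9  120. ]
```

View pics/r1.png

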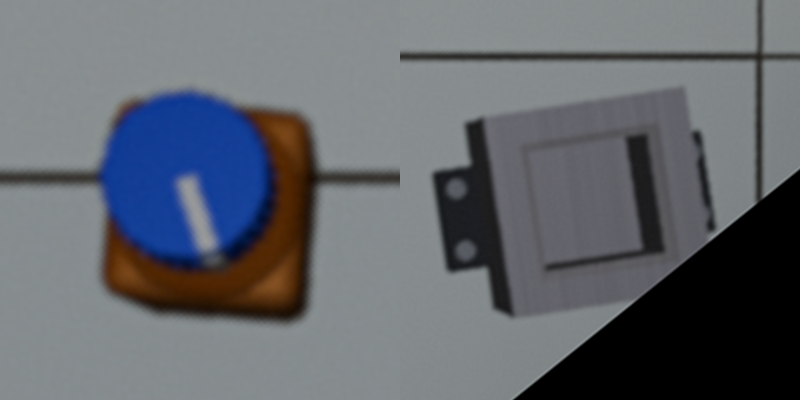

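The crop confirms the choice: a square amber bottle with yaw about −0.05 and a blue cap whose white line gives about 1.9 rad unscrewed. The nest yaw is about +0.17. I'll go down part way and take a closer look.

Request:
arm_command:
  rows:
    - {"grip":1,"linear":[7,-4,40],"rot":[0,0,0]}
    - {"grip":1,"linear":[7,-4,80],"rot":[0,0,0]}
    - {"grip":1,"linear":[7,-4,120],"rot":[0,0,0]}
    - {"grip":1,"linear":[7,-4,130],"rot":[0,0,0]}
    - {"grip":1,"linear":[7,-4,130],"rot":[0,0,0]}

```text
clock: 4.18
position: [403.3, -216.7, 172.1]
ee_rot: [0.902, -0.432, 0.001, 0.0]
contact_force: [0.4, -0.1, -0.3]
gripper_width: 85.7
grasp_force: 0.0
```

```bash
python3 - <<'E'
from h import *
s=arm.read_state();print(s["clock"],s["position"].round(1))
p=cam("wrist")
f=p["frame"].astype(int);m=((f[:,:,2]>f[:,:,0]+60)&(f[:,:,2]>f[:,:,1]+30)).astype(np.uint8)
n,l,st,ce=cv2.connectedComponentsWithStats(m)
i=1+st[1:,4].argmax();print(st[i],ce[i],ray(p,ce[i],122).round(1))
for r in models.tip_of(p,"cap_grip")[:2]: print(r,ray(p,r["pixel"],115))
# overlay of predicted cap top circle and base circle
im=p["frame"].copy()
cap=ray(p,ce[i],122)[:2]
for z,rad,c in ((127.5,19,(255,255,0)),(97.2,19,(0,255,0))):
    pts=np.array([proj(p,[cap[0]+rad*np.cos(t),cap[1]+rad*np.sin(t),z]) for t in np.linspace(0,6.28,60)])
    cv2.polylines(im,[pts.round().astype(int)],True,c,1)
pts=np.array([proj(p,[*(cap+R.from_euler('z',-0.05).as_matrix()[:2,:2]@q),80]) for q in 26*np.array([[1,1],[1,-1],[-1,-1],[-1,1]])])
cv2.polylines(im,[pts.round().astype(int)],True,(255,0,255),1)
x,y=ce[i].astype(int)
cv2.imwrite("pics/w2.png",cv2.resize(im[max(0,y-110):y+110,max(0,x-140):x+140,::-1],None,fx=2.5,fy=2.5))
E
```

```text
4.175 [ 403.3 -216.7  172.1]
[ 256  206   56   53 2131] [283.52651337 232.40919756] [ 400.9 -216.6  122. ]
{'pixel': [284.3, 228.1], 'score': 0.7} [ 400.91067124 -217.56179299  115.        ]
{'pixel': [407.0, 107.3], 'score': 0.7} [ 391.19746119 -328.70364713  115.        ]
```

View pics/w2.png

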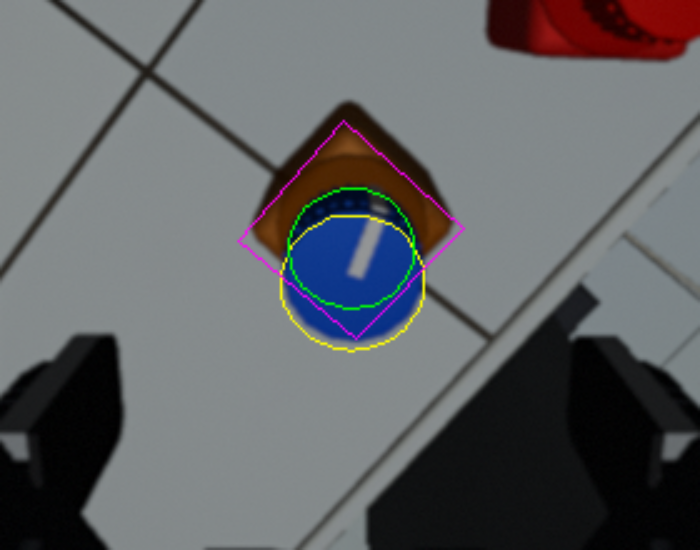

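The close view shows the cap at crop (352,275), about 1.5 mm toward tool +x of the first estimate, so its centre is near (402,-218). Next I'll go down and close.

Request:
arm_command:
  rows:
    - {"grip":1,"linear":[0.5,1.8,20],"rot":[0,0,0]}
    - {"grip":1,"linear":[0.5,1.8,45],"rot":[0,0,0]}
    - {"grip":1,"linear":[0.5,1.8,65],"rot":[0,0,0]}
    - {"grip":1,"linear":[0.5,1.8,73],"rot":[0,0,0]}
    - {"grip":1,"linear":[0.5,1.8,73],"rot":[0,0,0]}

```text
clock: 4.9
position: [402.0, -218.4, 99.0]
ee_rot: [0.902, -0.432, 0.001, -0.0]
contact_force: [0.8, -0.5, -0.1]
gripper_width: 85.4
grasp_force: 0.0
```

Request:
arm_command:
  rows:
    - {"grip":0.7,"linear":[0,0,0],"rot":[0,0,0]}
    - {"grip":0.55,"linear":[0,0,0],"rot":[0,0,0]}
    - {"grip":0.45,"linear":[0,0,0],"rot":[0,0,0]}
    - {"grip":0.3,"linear":[0,0,0],"rot":[0,0,0]}
    - {"grip":0,"linear":[0,0,0],"rot":[0,0,0]}
    - {"grip":0,"linear":[0,0,0],"rot":[0,0,0]}
    - {"grip":0,"linear":[0,0,0],"rot":[0,0,0]}
    - {"grip":0,"linear":[0,0,0],"rot":[0,0,0]}

```text
clock: 5.9
position: [401.8, -218.3, 98.8]
ee_rot: [0.902, -0.432, 0.0, -0.0]
contact_force: [-0.8, 1.4, 6.0]
gripper_width: 36.7
grasp_force: 59.6
```

Request:
arm_command:
  rows:
    - {"grip":0,"linear":[0,0,-8],"rot":[0,0,0]}
    - {"grip":0,"linear":[0,0,-25],"rot":[0,0,0]}
    - {"grip":0,"linear":[0,0,-50],"rot":[0,0,0]}
    - {"grip":0,"linear":[0,0,-75],"rot":[0,0,0]}
    - {"grip":0,"linear":[0,0,-90],"rot":[0,0,0]}
    - {"grip":0,"linear":[0,0,-90],"rot":[0,0,0]}
    - {"grip":0,"linear":[0,0,-90],"rot":[0,0,0]}

```text
clock: 6.78
position: [400.4, -217.9, 187.1]
ee_rot: [0.902, -0.432, -0.001, 0.0]
contact_force: [0.2, 0.1, -3.1]
gripper_width: 36.3
grasp_force: 60.4
```

```bash
python3 - <<'E'
from h import *
s=arm.read_state();print(s["clock"],s["joints"].round(3),s["position"].round(1),s["contact_force"].round(1),s["wrist_torque"].round(2),s["gripper_width"])
p=cam("wrist");save(p,"w3.png")
for q,z in (("nest_floor",8),("nest",0),("bottle",91),("cap_grip",205)):
    for r in models.tip_of(p,q)[:2]: print(q,np.round(r["pixel"]),round(r["score"],2),ray(p,r["pixel"],z).round(1))
t=cam("top")
for q,z in (("nest_floor",8),("nest",0)):
    for r in models.tip_of(t,q)[:2]: print(q,np.round(r["pixel"]),round(r["score"],2),ray(t,r["pixel"],z).round(1))
M=R.from_quat(s["ee_rot"]).as_matrix();print((M.T@(np.array([560,-255,190])-s["position"])).round())
E
```

```text
6.775 [-0.141  0.138 -0.454 -0.001 -0.982  0.818] [ 400.4 -217.9  187.1] [ 0.2  0.1 -3.1] [-0.03 -0.04 -0.03] 36.33779937061103
nest_floor [155.  18.] 0.9 [ 598.  -273.7    8. ]
nest [158.  25.] 0.6 [ 595.7 -270.7    0. ]
bottle [282. 212.] 0.82 [ 399.5 -218.7   91. ]
bottle [358. 115.] 0.58 [ 402.4 -313.9   91. ]
cap_grip [283. 280.] 0.92 [ 399.5 -218.   205. ]
cap_grip [397. 107.] 0.61 [ 411.6 -305.   205. ]
nest_floor [314. 205.] 0.98 [ 591.9 -263.3    8. ]
nest_floor [182. 126.] 0.66 [811.2 100.4   8. ]
nest [181. 128.] 0.88 [808.9 104.1   0. ]
nest [316. 206.] 0.59 [ 591.  -271.6    0. ]
[ 129. -101.   -3.]
```

View pics/w3.png

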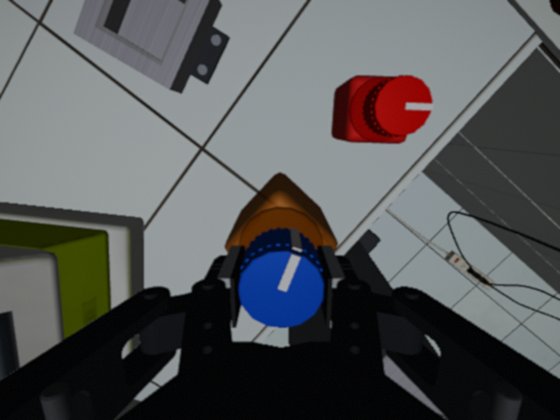

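The bottle is held upright (cap at (283,280)) and weighs 3.1 N. I'll carry it toward the nest and look from there.

Request:
arm_command:
  rows:
    - {"grip":0,"linear":[14,-14,0],"rot":[0,0,0]}
    - {"grip":0,"linear":[38,-39,0],"rot":[0,0,0]}
    - {"grip":0,"linear":[62,-64,0],"rot":[0,0,0]}
    - {"grip":0,"linear":[78,-80,0],"rot":[0,0,0]}
    - {"grip":0,"linear":[84,-86,0],"rot":[0,0,0]}
    - {"grip":0,"linear":[84,-86,0],"rot":[0,0,0]}
    - {"grip":0,"linear":[84,-86,0],"rot":[0,0,0]}
    - {"grip":0,"linear":[84,-86,0],"rot":[0,0,0]}

```text
clock: 8.18
position: [520.3, -229.8, 188.6]
ee_rot: [0.902, -0.432, 0.0, -0.0]
contact_force: [1.3, -0.8, -2.5]
gripper_width: 36.2
grasp_force: 60.4
```

```bash
python3 - <<'E'
from h import *
s=arm.read_state();print(s["clock"],s["position"].round(2),R.from_quat(s["ee_rot"]).as_matrix().round(3).tolist(),s["contact_force"].round(1))
p=cam("wrist");save(p,"w4.png")
for q,z in (("nest_floor",8),("nest",0)):
    for r in models.tip_of(p,q)[:2]: print(q,np.round(r["pixel"]),round(r["score"],2),ray(p,r["pixel"],z).round(1))
im=rect(p,(595,-270),36,60,600);cv2.imwrite("pics/r4.png",im)
E
```

```text
8.175 [ 520.3  -229.81  188.61] [[0.626, -0.78, 0.0], [-0.78, -0.626, 0.0], [-0.0, -0.0, -1.0]] [ 1.3 -0.8 -2.5]
nest_floor [253. 113.] 0.72 [ 593.9 -275.1    8. ]
nest [253. 115.] 0.9 [ 593.5 -273.5    0. ]
```

View pics/r4.png

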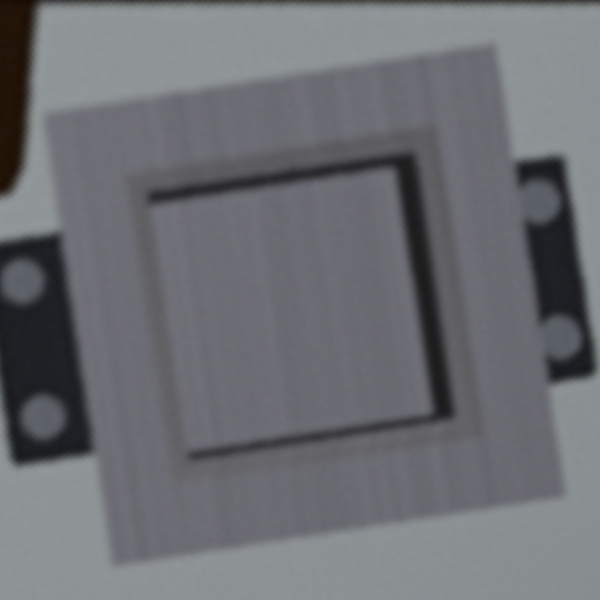

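The nest crop has block corners at (46,115), (494,45), (565,493) and (113,565). That puts the centre at (595.9,-270.9), the yaw at 0.157 and the side at 91 mm. I'll check the held bottle's yaw in the same picture.

```bash
python3 - <<'E'
from h import *
s=arm.read_state(); p=cam("wrist"); im=p["frame"].copy(); t=s["position"]
im=cv2.resize(im[120:330,140:420],None,fx=2.8,fy=2.8,interpolation=cv2.INTER_CUBIC)
def line(P,c):
    pts=np.array([(proj(p,q)-[140,120])*2.8 for q in P]); cv2.polylines(im,[(pts*8).round().astype(int)],True,c,1,cv2.LINE_AA,3)
for yaw,c in ((-0.05,(255,0,255)),):
    Q=26*np.array([[1,1],[1,-1],[-1,-1],[-1,1]])@R.from_euler('z',yaw).as_matrix()[:2,:2].T+t[:2]
    for h in (0,80): line([[*q,t[2]-98.8+h] for q in Q],c)
a=np.linspace(0,6.28,60)
line([[t[0]+19*np.cos(x),t[1]+19*np.sin(x),t[2]-98.8+127.2] for x in a],(255,255,0))
cv2.imwrite("pics/w5.png",im[:,:,::-1])
E
```

```text
(no output)
```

View pics/w5.png

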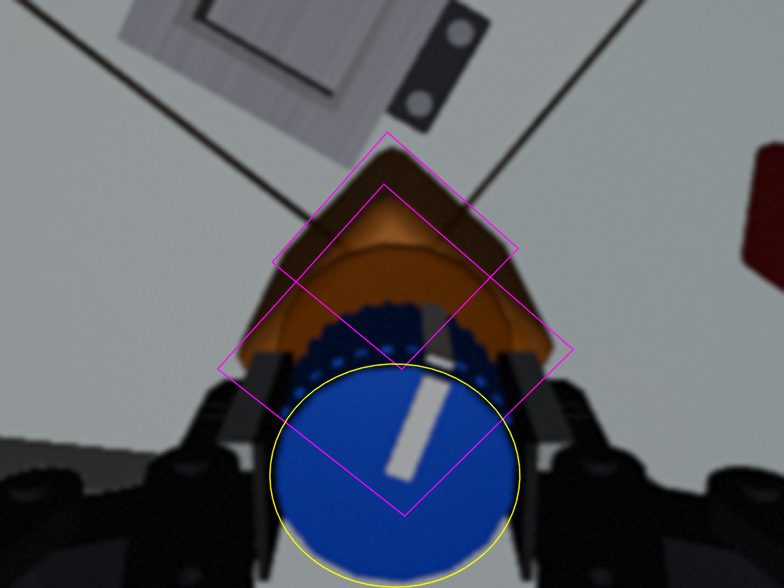

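The overlay matches: bottle yaw is about -0.045, with the base under 1.5 mm off axis. Next I'll move over the nest, turn by 0.2, and go down to just above the mouth.

Request:
arm_command:
  rows:
    - {"grip":0,"linear":[12,-5,0],"rot":[0,0,-0.03]}
    - {"grip":0,"linear":[35,-15,0],"rot":[0,0,-0.08]}
    - {"grip":0,"linear":[60,-25,0],"rot":[0,0,-0.14]}
    - {"grip":0,"linear":[75,-32,0],"rot":[0,0,-0.18]}
    - {"grip":0,"linear":[79.7,-34.1,0],"rot":[0,0,-0.2]}
    - {"grip":0,"linear":[79.7,-34.1,12],"rot":[0,0,-0.2]}
    - {"grip":0,"linear":[79.7,-34.1,30],"rot":[0,0,-0.2]}
    - {"grip":0,"linear":[79.7,-34.1,44],"rot":[0,0,-0.2]}
    - {"grip":0,"linear":[79.7,-34.1,50],"rot":[0,0,-0.2]}
    - {"grip":0,"linear":[79.7,-34.1,50],"rot":[0,0,-0.2]}

```text
clock: 9.62
position: [597.3, -270.5, 137.9]
ee_rot: [0.94, -0.34, -0.0, 0.0]
contact_force: [0.6, 0.5, -2.5]
gripper_width: 36.3
grasp_force: 60.4
```

```bash
python3 - <<'E'
from h import *
s=arm.read_state();print(s["clock"],s["joints"].round(3),s["position"].round(2),s["contact_force"].round(1),s["wrist_torque"].round(2))
M=R.from_quat(s["ee_rot"]).as_matrix();print(M.round(3).tolist(),(M.T@(np.array([596.8,-270.6,107])-s["position"])).round(1))
p=cam("wrist");t=s["position"];im=cv2.resize(p["frame"][100:310,140:420],None,fx=2.8,fy=2.8,interpolation=cv2.INTER_CUBIC)
def line(P,c):
    pts=np.array([(proj(p,q)-[140,100])*2.8 for q in P]); cv2.polylines(im,[(pts*8).round().astype(int)],True,c,1,cv2.LINE_AA,3)
S=np.array([[1,1],[1,-1],[-1,-1],[-1,1]])@R.from_euler('z',.157).as_matrix()[:2,:2].T
line([[*(46*q+[595.9,-270.9]),36] for q in S],(0,255,0))
line([[*(31.5*q+[595.9,-270.9]),36] for q in S],(0,255,0))
line([[*(26*q+[595.9,-270.9]),t[2]-98.8] for q in S],(255,0,255))
cv2.imwrite("pics/w6.png",im[:,:,::-1])
E
```

```text
9.625 [-0.179  0.509 -0.035  0.    -1.028  1.056] [ 597.25 -270.51  137.92] [ 0.6  0.5 -2.5] [-0.04 -0.07  0.04]
[[0.769, -0.639, -0.001], [-0.639, -0.769, 0.0], [-0.001, 0.001, -1.0]] [-0.3  0.3 30.9]
```

View pics/w6.png

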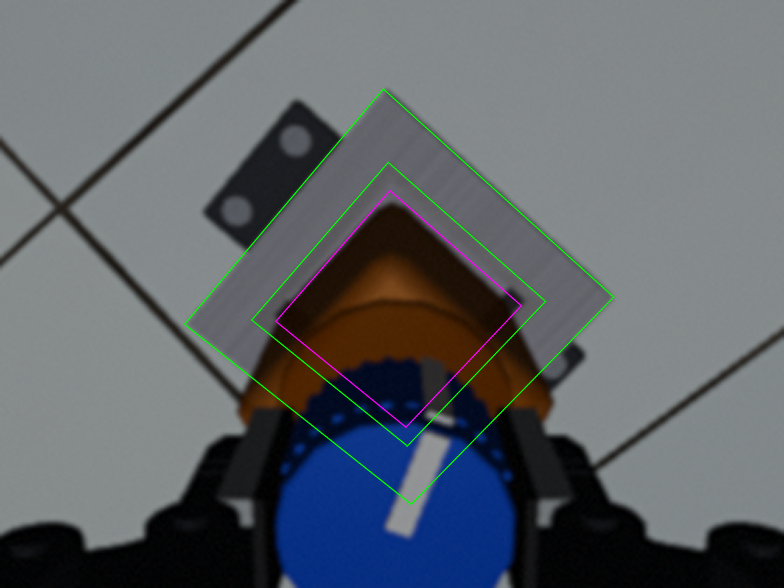

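The overlay fits the nest edges to within about 1 mm, and the bottle base (magenta square) lies inside the chamfer. I'll insert it slowly.

Request:
arm_command:
  rows:
    - {"grip":0,"linear":[-0.3,0.3,4],"rot":[0,0,0]}
    - {"grip":0,"linear":[-0.3,0.3,8],"rot":[0,0,0]}
    - {"grip":0,"linear":[-0.3,0.3,12],"rot":[0,0,0]}
    - {"grip":0,"linear":[-0.3,0.3,16],"rot":[0,0,0]}
    - {"grip":0,"linear":[-0.3,0.3,18],"rot":[0,0,0]}
    - {"grip":0,"linear":[-0.3,0.3,18],"rot":[0,0,0]}

```text
clock: 10.42
position: [596.8, -270.4, 119.2]
ee_rot: [0.94, -0.34, -0.001, -0.0]
contact_force: [-0.4, 0.5, -3.7]
gripper_width: 36.5
grasp_force: 62.8
```

Request:
arm_command:
  rows:
    - {"grip":0,"linear":[0,0,4],"rot":[0,0,0]}
    - {"grip":0,"linear":[0,0,8],"rot":[0,0,0]}
    - {"grip":0,"linear":[0,0,11],"rot":[0,0,0]}
    - {"grip":0,"linear":[0,0,12],"rot":[0,0,0]}
    - {"grip":0,"linear":[0,0,12.5],"rot":[0,0,0]}
    - {"grip":0,"linear":[0,0,12.5],"rot":[0,0,0]}
    - {"grip":0,"linear":[0,0,12.5],"rot":[0,0,0]}
    - {"grip":0,"linear":[0,0,12.5],"rot":[0,0,0]}

```text
clock: 11.42
position: [597.2, -270.7, 108.0]
ee_rot: [0.94, -0.34, 0.0, -0.0]
contact_force: [-0.5, -1.2, -3.0]
gripper_width: 36.4
grasp_force: 62.8
```

```bash
python3 - <<'E'
from h import *
s=arm.read_state();print(s["clock"],s["joints"].round(3),s["position"].round(2),s["contact_force"].round(1),s["wrist_torque"].round(3))
E
```

```text
11.425 [-0.179  0.537 -0.069  0.    -0.965  1.056] [ 597.17 -270.66  107.96] [-0.5 -1.2 -3. ] [ 0.03  -0.022 -0.063]
```

Request:
arm_command:
  rows:
    - {"grip":0,"linear":[0,0,0.7],"rot":[0,0,0]}
    - {"grip":0,"linear":[0,0,1.4],"rot":[0,0,0]}
    - {"grip":0,"linear":[0,0,2],"rot":[0,0,0]}
    - {"grip":0,"linear":[0,0,2],"rot":[0,0,0]}
    - {"grip":0,"linear":[0,0,2],"rot":[0,0,0]}
    - {"grip":0,"linear":[0,0,2],"rot":[0,0,0]}

```text
clock: 12.18
position: [597.4, -270.8, 106.9]
ee_rot: [0.94, -0.34, 0.001, 0.0]
contact_force: [-2.0, 1.4, 6.6]
gripper_width: 36.1
grasp_force: 63.3
```

Seated, with a light downward push. I'll screw clockwise (tool +z), following the thread down.

Request:
arm_command:
  rows:
    - {"grip":0,"linear":[0,0,0.1],"rot":[0,0,0.1]}
    - {"grip":0,"linear":[0,0,0.2],"rot":[0,0,0.25]}
    - {"grip":0,"linear":[0,0,0.3],"rot":[0,0,0.4]}
    - {"grip":0,"linear":[0,0,0.4],"rot":[0,0,0.55]}
    - {"grip":0,"linear":[0,0,0.5],"rot":[0,0,0.7]}
    - {"grip":0,"linear":[0,0,0.6],"rot":[0,0,0.85]}
    - {"grip":0,"linear":[0,0,0.7],"rot":[0,0,1.0]}
    - {"grip":0,"linear":[0,0,0.8],"rot":[0,0,1.15]}
    - {"grip":0,"linear":[0,0,0.8],"rot":[0,0,1.15]}
    - {"grip":0,"linear":[0,0,0.8],"rot":[0,0,1.15]}

```text
clock: 13.42
position: [596.9, -271.1, 106.2]
ee_rot: [-0.604, 0.797, -0.0, -0.0]
contact_force: [-2.8, 0.3, 5.3]
gripper_width: 36.5
grasp_force: 63.6
```

```bash
cat > st.py <<'E'
from h import *
s=arm.read_state();M=R.from_quat(s["ee_rot"]).as_matrix()
print(s["clock"],s["joints"].round(3),s["position"].round(2),"F",s["contact_force"].round(1),"T",s["wrist_torque"].round(3),"psi",np.arctan2(M[1,0],M[0,0]).round(3),M[:,2].round(3),s["gripper_width"])
E
python3 st.py
```

```text
13.425 [-0.18   0.539 -0.071  0.001 -0.961 -0.094] [ 596.95 -271.1   106.19] F [-2.8  0.3  5.3] T [ 0.184  1.012 -0.066] psi -1.844 [ 0.    -0.001 -1.   ] 36.453542655214186
```

Request:
arm_command:
  rows:
    - {"grip":0,"linear":[0,0,0.1],"rot":[0,0,0.12]}
    - {"grip":0,"linear":[0,0,0.2],"rot":[0,0,0.25]}
    - {"grip":0,"linear":[0,0,0.3],"rot":[0,0,0.37]}
    - {"grip":0,"linear":[0,0,0.3],"rot":[0,0,0.5]}
    - {"grip":0,"linear":[0,0,0.3],"rot":[0,0,0.6]}
    - {"grip":0,"linear":[0,0,0.3],"rot":[0,0,0.6]}
    - {"grip":0,"linear":[0,0,0.3],"rot":[0,0,0.6]}

```text
clock: 14.3
position: [596.8, -271.0, 105.8]
ee_rot: [-0.342, 0.94, -0.0, -0.0]
contact_force: [-3.2, -0.6, 6.0]
gripper_width: 35.9
grasp_force: 63.7
```

```bash
python3 st.py
```

```text
14.3 [-0.18   0.539 -0.072  0.001 -0.96  -0.694] [ 596.78 -270.96  105.79] F [-3.2 -0.6  6. ] T [ 0.327  1.055 -0.056] psi -2.444 [-0.    -0.001 -1.   ] 35.881069046611124
```

Request:
arm_command:
  rows:
    - {"grip":0,"linear":[0,0,0.1],"rot":[0,0,0.1]}
    - {"grip":0,"linear":[0,0,0.1],"rot":[0,0,0.15]}
    - {"grip":0,"linear":[0,0,0.1],"rot":[0,0,0.15]}
    - {"grip":0,"linear":[0,0,0.1],"rot":[0,0,0.15]}

```text
clock: 14.8
position: [596.7, -270.9, 105.7]
ee_rot: [-0.27, 0.963, -0.0, -0.0]
contact_force: [-3.2, 0.2, 6.6]
gripper_width: 36.1
grasp_force: 63.7
```

```bash
python3 st.py
```

```text
14.8 [-0.18   0.539 -0.072  0.001 -0.96  -0.844] [ 596.74 -270.88  105.72] F [-3.2  0.2  6.6] T [ 0.378  1.037 -0.033] psi -2.594 [-0. -0. -1.] 36.13617148304151
```

Request:
arm_command:
  rows:
    - {"grip":0,"linear":[0,0,0],"rot":[0,0,0.06]}
    - {"grip":0,"linear":[0,0,0.1],"rot":[0,0,0.12]}
    - {"grip":0,"linear":[0,0,0.1],"rot":[0,0,0.12]}
    - {"grip":0,"linear":[0,0,0.1],"rot":[0,0,0.12]}

```text
clock: 15.3
position: [595.9, -270.5, 105.6]
ee_rot: [-0.213, 0.977, 0.0, -0.001]
contact_force: [-5.8, 2.2, 7.6]
gripper_width: 36.3
grasp_force: 63.9
```

```bash
python3 st.py
```

```text
15.3 [-0.179  0.539 -0.073  0.001 -0.962 -0.962] [ 595.86 -270.55  105.64] F [-5.8  2.2  7.6] T [0.759 1.566 0.535] psi -2.711 [-0.003 -0.    -1.   ] 36.333444559180506
```

The moment jumped to 0.54 N m, so the cap is at the stop, and the angle agrees with the estimate. I'll hold a moment with slightly more turn and check whether the pads slip.

Request:
arm_command:
  rows:
    - {"grip":0,"linear":[0,0,0],"rot":[0,0,0.015]}
    - {"grip":0,"linear":[0,0,0],"rot":[0,0,0.015]}
    - {"grip":0,"linear":[0,0,0],"rot":[0,0,0.015]}

```text
clock: 15.68
position: [595.7, -270.7, 105.6]
ee_rot: [-0.206, 0.978, 0.0, -0.002]
contact_force: [-5.8, 1.5, 7.7]
gripper_width: 36.4
grasp_force: 63.8
```

```bash
python3 st.py
```

```text
15.675 [-0.179  0.539 -0.073  0.001 -0.962 -0.977] [ 595.7  -270.73  105.63] F [-5.8  1.5  7.7] T [0.52  1.673 0.677] psi -2.726 [-0.003 -0.001 -1.   ] 36.41993241789677
```

Request:
arm_command:
  rows:
    - {"grip":0,"linear":[0,0,0],"rot":[0,0,-0.1]}
    - {"grip":0,"linear":[0,0,-0.1],"rot":[0,0,-0.27]}
    - {"grip":0,"linear":[0,0,-0.2],"rot":[0,0,-0.44]}
    - {"grip":0,"linear":[0,0,-0.3],"rot":[0,0,-0.61]}
    - {"grip":0,"linear":[0,0,-0.4],"rot":[0,0,-0.78]}
    - {"grip":0,"linear":[0,0,-0.5],"rot":[0,0,-0.95]}
    - {"grip":0,"linear":[0,0,-0.6],"rot":[0,0,-1.12]}
    - {"grip":0,"linear":[0,0,-0.7],"rot":[0,0,-1.29]}
    - {"grip":0,"linear":[0,0,-0.8],"rot":[0,0,-1.45]}
    - {"grip":0,"linear":[0,0,-0.9],"rot":[0,0,-1.55]}

```text
clock: 16.92
position: [597.5, -271.7, 106.6]
ee_rot: [0.832, -0.554, 0.001, 0.0]
contact_force: [-1.9, -2.1, 5.2]
gripper_width: 36.2
grasp_force: 63.5
```

Request:
arm_command:
  rows:
    - {"grip":0,"linear":[0,0,0],"rot":[0,0,-0.06]}
    - {"grip":0,"linear":[0,0,0],"rot":[0,0,-0.1]}
    - {"grip":0,"linear":[0,0,0],"rot":[0,0,-0.1]}
    - {"grip":0,"linear":[0,0,0],"rot":[0,0,-0.1]}

```text
clock: 17.42
position: [597.6, -271.7, 106.7]
ee_rot: [0.858, -0.513, 0.001, 0.0]
contact_force: [-1.1, -1.5, 4.6]
gripper_width: 36.3
grasp_force: 63.5
```

```bash
python3 st.py; python3 - <<'E'
from h import *
p=cam("wrist");cv2.imwrite("pics/w7.png",cv2.resize(p["frame"][100:310,140:420,::-1],None,fx=2.8,fy=2.8,interpolation=cv2.INTER_CUBIC))
E
```

```text
17.425 [-0.18   0.539 -0.07   0.002 -0.96   0.671] [ 597.58 -271.71  106.67] F [-1.1 -1.5  4.6] T [-0.428  0.615  0.088] psi -1.078 [ 0.002 -0.002 -1.   ] 36.25777918620099
```

View pics/w7.png

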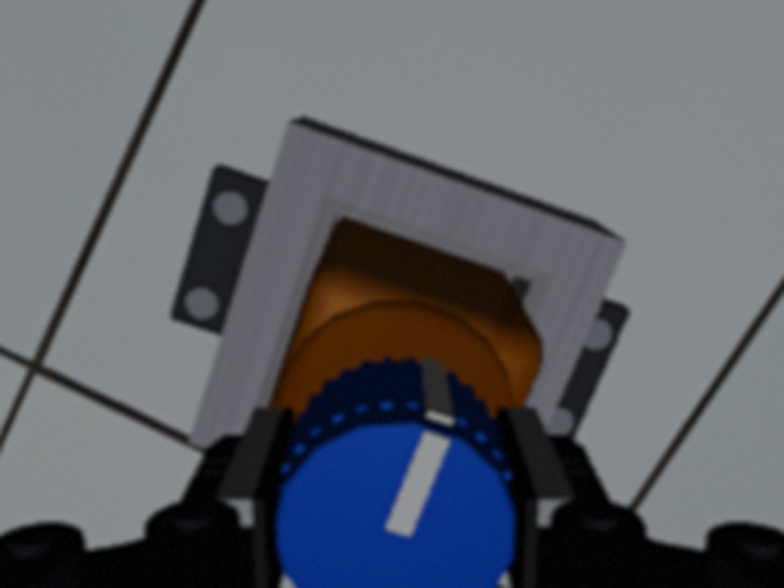

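The bottle is deep in the pocket. The white line sits at the same place in the grip as before, so there was no slip, and the cap is about 1.58 rad off the stop. Everything is still, so I'm handing it in.

```bash
python3 -c "
from bench import job,arm
print(abs(arm.read_state()['joint_vel']).max()); print(job.job_done())"
```

```text
0.0012352916124169163
the job is handed in; nothing more can be done
None
```

The bottle is seated in the metal nest, the cap was screwed to its stop (about 0.68 N m) and backed off about 1.58 rad, and the gripper is still holding it, unmoving; I've handed the job in, but no verdict came back.

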